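Pump a bench clamp onto a glued camera pod and hold it

ROBOT

A 6-joint arm with a two-finger parallel gripper is mounted at the origin on the work surface. World frame = base frame: x ahead of the robot, y to its left, z up, the work surface at z = 0. Lengths are in m, angles in rad, forces in N, time in s.
With the tool pointing down it reaches from about 0.275 to 0.775 m from the base axis. Payload 14.6 kg.
Tool frame: the origin (TCP) lies midway between the tips of the shut fingers; the grasp point (between the pads) lies 19 mm behind it; y points along the fingers, x is the direction in which the jaws open and shut, and the axes are right-handed (so a half turn about y gives the same grasp; the last joint's range is limited). The gripper opens to 85 mm and grips with 20 to 120 N. Pads are 22 mm wide; open, the fingers measure 114 mm over their backs; the gripper's body (76 mm by 85 mm) begins 54 mm behind the grasp point. The pads swing forward as they close: fully open they stand 13 mm farther back than shut.
Start: joints at [1.178, 0.263, -0.048, 1.259, 0, 1.415], TCP at [0.124, 0.51, 0.231] pointing down, gripper open.
Joint ranges: [-2.65, 2.65], [-0.89, 1.7], [-1.18, 1.37], [-2.13, 2.11], [-1.35, 1.29], [-3.14, 3.14]. Speed limits (rad/s): [1.89, 1.89, 2.57, 2.79, 3.14, 3.14].

INTERFACE

Orientations are given as [roll, pitch, yaw] about the fixed x, y, z axes, in that order (R = Rz(yaw) Ry(pitch) Rx(roll)).
In Python, from bench import env gives the robot as it stands.
- The arm moves only by the shell command python3 -m crank 'ROWS' [OPENING] [FORCE]. ROWS is JSON, a list of rows, each an object with "dp": the shift along the tool's x, y, z in cm, a list of three; "rotation": the turn, a rotation vector about the tool's x, y, z in rad, a list of three. A call has 1 to 20 rows; each row is the pose to reach, as a shift and turn from the pose commanded when the call began, along the tool's axes at that moment; what a row does not reach only later rows make up. A row lasts 1/10 s, in which the tool goes at most 50 mm and 8.59 degrees, less where a joint would pass 70% of its speed; a pose out of reach is approached as far as the arm can. A call with a gripper value outside its range is refused whole. OPENING is the closure, from 0 (fully open) to 1 (shut), set as the call begins (- or left out, the last holds). The fingers move at their own pace and stop on an object; FORCE is the grip in N (left out, the last holds). Time passes only in rows, so rows that repeat a pose let the fingers close. It gives the time, the measured TCP pose, the force and the opening at its end, in the units of the state.
- env.get_state(): the state, without advancing time (a new reading comes with each control period).
- env.get_image(name): name is "scene" or "top"; returns a dict with "pixels" (420x560x3 uint8, blue, green, red), "intrinsics" (3x3 intrinsics, pixels), "k1" (the pictures are not rectified: a ray, as slopes to the right and down, at radius r is drawn at 1 + k1 r^2 times it, then the intrinsics apply), "rvec" (rotation vector, rad) and "tvec" (3), from world to camera coordinates, as OpenCV has them. Camera axes: x right, y down, z forward; pixel columns grow to the right and rows downward; lengths in m; the calibration is good to about 2 mm. A picture is of the moment at which its call begins. There is no depth.
- env.close_job(): hands the job in, once; it reports no verdict.
The state is a dict: "time_s": time; "joint_positions": joint angles; "joint_velocities": joint speeds; "joint_torque": joint torques, N m; "eef_pos": TCP position; "tool_rot": TCP orientation; "contact_force": force on the tool from outside, world axes, zero at the start; "ft_torque": the same for the moment, N m; "finger_gap": finger opening in m.
Only numpy, scipy, OpenCV 4.12 (cv2) and the standard library are available. Lean on these libraries where they do the work, as an engineer would, in place of code of your own. Each camera call takes 0.05 s, during which the arm holds its last target.

TASK

Stand the loose green-and-white camera pod, lens up, inside the yellow outline on the bed of the blue bench clamp, up against the steel fixed jaw with its glue seam across the clamp, and let go of it. Then pump the clamp's two orange levers (squeeze, let go, squeeze again as often as it takes) until the moving jaw's grey pad presses the pod against the fixed jaw with about half of the red band behind the pad hidden; never hide the whole band, which would crush the pod, and move the jaw only with the levers. Finish while still squeezing both levers with the band about half hidden, and leave everything else on the mat where it is.

Things in the scene. Friction and masses are not known exactly. Their poses are not given: they have to be found in the camera images.
- clamp: Blue bench clamp bolted to the table, 80 x 340 mm; origin on the table, near its middle. Its y runs along it from the orange levers to the steel fixed jaw, x across, z up. Bed 12 mm thick. Fixed jaw: steel block 50 mm wide, top 62 mm above the table, pressing face at y = +130 mm. Blue lever housing: y = -71 to +11 mm, 52 mm wide, top 70 mm above the table.
- nest (a point): Centre of the pod when it stands on the bed touching the fixed jaw, midway across: clamp frame (0, 110, 32) mm, clamp's axes. A yellow outline marks it (44 mm across, reaching 47 mm from the fixed jaw). Put down up to 10 mm short of the jaw is good: the pad pushes the pod home.
- pod_center (a point): Centre of the loose camera pod, 30 mm (its x) x 40 mm (its y) x 40 mm tall, about 90 g; its +y half white, -y half green, a black round lens on top; stands upright on the table at the start. It goes into the clamp with its y along the clamp's y, either way round. Pick it across x, its 30 mm width.
- squeeze (a point): Half-way between the two orange levers, 118 mm above the table; clamp frame (0, -30, 118) mm, clamp's axes. The levers are squeezed towards each other along the clamp's y. Here their outer faces are 64 mm apart at rest, about 36 mm fully squeezed; each is 24 mm wide (x), 12 mm thick, top 145 mm above the table.
- lever_a_grip (a point): Middle of the orange lever nearer the fixed jaw, at squeezing height; moves with the lever.
- lever_b_grip (a point): Middle of the orange lever farther from the fixed jaw, at squeezing height; moves with the lever.
- lever_a (a joint): Swing of the lever nearer the fixed jaw: 0 at rest (sprung open), 0.214 rad fully squeezed. The two levers are geared together and always swing equally. Each needs about 2 N per finger to start, 4 to 5 N fully squeezed, about 10 N when the pad's spring is half pressed.
- lever_b (a joint): Swing of the other lever: 0 at rest, 0.214 rad fully squeezed.
- jaw (a joint): Travel of the moving jaw towards the fixed jaw, 0 to 0.066 m; starts at 0 to 0.02. A squeeze moves it on by about 75 mm per rad of lever swing (16 mm a full squeeze); it stays there when the levers spring back. The levers cannot draw it back.
- jaw_head (a point): Centre of the dark steel moving jaw head, 40 x 12 x 34 mm, 34 mm above the table, at clamp y = 12 mm plus the jaw's travel.
- pad (a joint): How far the moving jaw's sprung grey pad is pressed back towards the jaw head: 0 free (red band 16 mm long, all visible), 0.016 m fully pressed (band hidden, the pod is crushed). Spring about 0.7 N per mm: half pressed is 0.008.
- pad_face (a point): Centre of the pad's pressing face (36 x 32 mm, pad 8 mm thick), 34 mm above the table, at clamp y = 44.5 mm plus jaw travel minus pad travel. The 24 mm thick red band shows between pad and jaw head, seen from above.
- cup: White cup, 80 mm across, 105 mm tall, loose; origin under its centre. Leave alone.
- spoon: White plastic spoon, 150 mm long, loose, lying along its x. Leave alone.
- target1: White striped card, 45 x 30 x 5 mm, loose. Leave alone.
- target2: Another such card. Leave alone.
- eyewear: Grey-framed dark glasses with a small camera, 140 mm wide, 135 mm deep, 52 mm tall, loose; origin on the table under the bridge. Leave alone.
- tape_reel: Blue disc, 60 mm across, 20 mm tall, loose; origin under its centre. Leave alone.
Things that resemble listed ones, but are neither listed nor needed, are in the scene too. Of the things that look like the part that bears pod_center, the middle-sized one is meant.

How it is judged:
On the way, in this order (a step that is already met when the one before it is completed fails the run):
1. the pod stands in the outline by the fixed jaw, let go, before the pad reaches it (x of pod_center in the frame of nest between -0.008 and 0.008 m and z of pod_center in the frame of nest between -0.003 and 0.003 m and angle between the y axis of pod_center and the y axis of clamp, either way round below 0.2 rad and angle between pod_center's own z axis and vertical below 0.1 rad and y of pod_center in the frame of nest above -0.014 m and contact force between the fingers and pod below 0.05 N and contact force between pad and pod below 0.1 N), for 0.2 s.
2. both levers are squeezed and the pad touches the pod (contact force between pad and pod above 0.5 N and contact force between the fingers and lever_a above 0.5 N and contact force between the fingers and lever_b above 0.5 N), for 0.1 s.
At the end, for the whole second after the job is handed in: Fingers still press both levers (over 1 N each, swung over 0.02 rad); pad pressed back 4 to 12 of 16 mm; pod upright on the bed, within 3 mm of the fixed jaw, 8 mm of the middle across and 0.2 rad of square, pressed over 2 N, untouched by the fingers (x of pod_center in the frame of nest between -0.008 and 0.008 m and z of pod_center in the frame of nest between -0.003 and 0.003 m and angle between the y axis of pod_center and the y axis of clamp, either way round below 0.2 rad and angle between pod_center's own z axis and vertical below 0.1 rad and y of pod_center in the frame of nest above -0.003 m and value of joint pad between 0.004 and 0.012 m and contact force between pad and pod above 2 N and contact force between the fingers and lever_a above 1 N and contact force between the fingers and lever_b above 1 N and value of joint lever_a above 0.02 rad and contact force between the fingers and pod below 0.1 N); the arm keeps its last pose, push and grip.
It fails at once if the pod is crushed: the red band is all hidden (pad pressed over 15 mm) (value of joint pad above 0.015 m).
It fails at once if the jaw or its pad is pushed by the robot instead of by the levers (contact force between any of the fingers, the arm and jaw above 3 N).
It fails at once if a bystander (cup, spoon, striped card, glasses or blue disc) is moved over 20 mm (distance of any of cup, spoon, target1, target2, eyewear, tape_reel from where it was at the start of the episode above 0.02 m).
It also fails if it takes over 61 s, if anything falls off the work surface, if the arm or the gripper's body presses on something with over 40 N, if the wrist force passes 120 N, or if a joint passes its speed limit or range.

## Working session

There is one attempt and no reset: what is moved stays moved. The work goes in short steps, Python scripts to look and compute and a shell command to move; the robot and the scene stay as the last step left them, time stands still between calls to the robot, and variables do not carry over. Pictures are saved under pics/ and viewed, and the job is handed in when it is done.

```bash
ls; mkdir -p pics; cat > h.py <<'E'
import cv2,numpy as np
from bench import env
def shot(name,fn):
    d=env.get_image(name); np.savez('pics/'+fn+'.npz',**{k:np.asarray(v) for k,v in d.items()}); cv2.imwrite('pics/'+fn+'.png',d['pixels']); return d
def load(fn): return dict(np.load('pics/'+fn+'.npz'))
def ray(d,u,v):
    K=np.array(d['intrinsics']);k=float(d['k1'])
    p=cv2.undistortPoints(np.array([[[u,v]]],float),K,np.array([k,0,0,0,0.]))[0,0]
    R=cv2.Rodrigues(np.array(d['rvec'],float))[0];t=np.array(d['tvec'],float).ravel()
    return -R.T@t, R.T@np.array([p[0],p[1],1])
def onz(d,u,v,z):
    c,r=ray(d,u,v); return c+r*(z-c[2])/r[2]
def proj(d,P):
    return cv2.projectPoints(np.array(P,float).reshape(-1,1,3),np.array(d['rvec'],float),np.array(d['tvec'],float),np.array(d['intrinsics'],float),np.array([float(d['k1']),0,0,0,0.]))[0].reshape(-1,2)
E
python3 - <<'E'
from h import *
for n in('scene','top'):
    d=shot(n,n+'0'); print(n,d['k1'],ray(d,280,210))
print(env.get_state())
E
```

```text
pics
scene -0.08507876371043918 (array([ 1.13389579, -0.65317159,  1.04522757]), array([-0.41348473,  0.51225368, -0.75278459]))
top -0.021334301084712844 (array([0.52588899, 0.00803244, 1.43547433]), array([ 0.05883469, -0.00897564, -0.99826639]))
{'time_s': 0.1, 'joint_positions': array([ 1.17768648e+00,  2.63494513e-01, -4.88783242e-02,  1.25940564e+00,
        1.57415351e-06,  1.41550611e+00]), 'joint_velocities': array([ 6.51424335e-05, -9.02779245e-04,  1.32229307e-03,  9.55981606e-04,
        8.74462171e-05,  1.97879054e-03]), 'joint_torque': array([ 5.48880285e-03, -6.38576674e+01,  3.85064220e+01,  1.00089511e-02,
       -4.42988392e-05, -1.59261430e-05]), 'eef_pos': array([0.12358402, 0.50998872, 0.23086134]), 'tool_rot': array([-1.57064286e+00,  9.70091405e-04,  1.33297677e+00]), 'contact_force': array([-0.18392107, -0.75637038, -0.31831021]), 'ft_torque': array([-0.04795616, -0.00442907,  0.02131407]), 'finger_gap': 0.08540375833666171}
```

View pics/scene0.png

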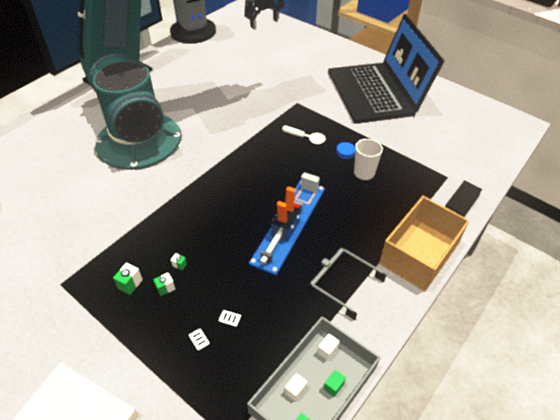

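View pics/top0.png

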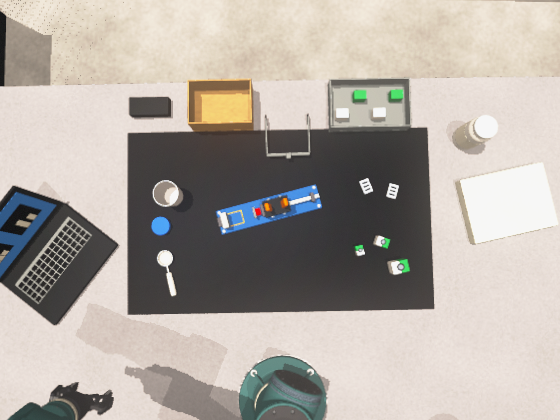

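Three candidates resemble the pod. In the top view they are at (360,250) small, (382,242) middle and (399,267) large; in the scene view they are at (179,261), (165,284) and (128,278). The middle-sized one is at (382,242) top and (165,284) scene. I'll check it in a crop.

```bash
python3 - <<'E'
from h import *
t=load('top0');s=load('scene0')
a=cv2.resize(t['pixels'][225:285,345:420],None,fx=5.2,fy=5.2,interpolation=cv2.INTER_CUBIC)
b=cv2.resize(s['pixels'][245:305,105:200],None,fx=4,fy=4,interpolation=cv2.INTER_CUBIC)
h=300
o=np.hstack([cv2.resize(a,(390,h)),cv2.resize(b,(400,h))])
c=cv2.resize(t['pixels'][175:240,205:335],None,fx=6.07,fy=4.6*6.07/6.07,interpolation=cv2.INTER_CUBIC)
c=cv2.resize(t['pixels'][180:240,210:335],(790,300),interpolation=cv2.INTER_CUBIC) 
cv2.imwrite('pics/crop1.png',np.vstack([o,c]))
E
```

```text
(no output)
```

View pics/crop1.png

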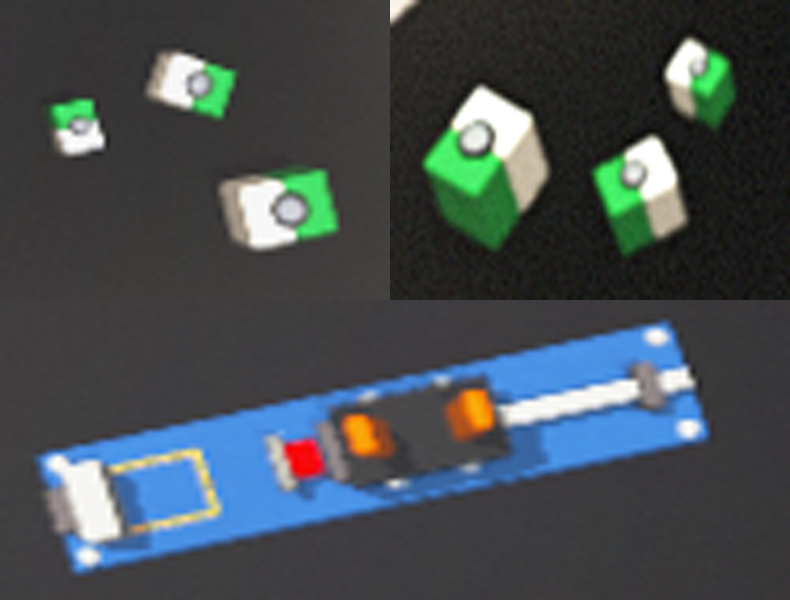

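The crop confirms it: middle-sized pod at top (382,242), white end to the image left, lens at its centre. The clamp's fixed jaw is on the left and its levers on the right.

```bash
cat > meas.py <<'E'
from h import *
def seg(im,kind):
    hsv=cv2.cvtColor(im,cv2.COLOR_BGR2HSV)
    if kind=='blue': return cv2.inRange(hsv,(98,120,90),(125,255,255))
    if kind=='green': return cv2.inRange(hsv,(50,110,60),(85,255,255))
    if kind=='white': return cv2.inRange(hsv,(0,0,110),(180,80,255))
    if kind=='orange': return cv2.inRange(hsv,(5,150,120),(20,255,255))
    if kind=='red': return cv2.bitwise_or(cv2.inRange(hsv,(0,180,110),(4,255,255)),cv2.inRange(hsv,(172,150,110),(180,255,255)))
    if kind=='yellow': return cv2.inRange(hsv,(18,70,120),(40,255,255))
def box(m,x0,y0,x1,y1):
    z=np.zeros_like(m);z[y0:y1,x0:x1]=m[y0:y1,x0:x1];return z
E
python3 - <<'E'
from meas import *
t=load('top0');s=load('scene0')
for d,bx,n in((t,(210,175,330,240),'top'),(s,(245,170,335,280),'scene')):
    m=box(seg(d['pixels'],'blue'),*bx)
    pts=cv2.findNonZero(m).reshape(-1,2)
    P=np.array([onz(d,u,v,0.012)[:2] for u,v in pts])
    r=cv2.minAreaRect((P*1000).astype(np.float32)); print(n,'clamp',r)
for d,bx,n in((t,(370,230,393,252),'top'),(s,(153,270,180,298),'scene')):
    for k in('green','white'):
        m=box(seg(d['pixels'],k),*bx); pts=cv2.findNonZero(m).reshape(-1,2)
        print(n,k,len(pts),pts.mean(0),onz(d,*pts.mean(0),.04)[:2])
c1=onz(t,345+198/5.2-.5+.1,225+84/5-.5,.042);c2=onz(s,105+(634-390)/4.21-.4,245+174/5-.4,.042);print('lens',c1,c2)
E
```

```text
top clamp ((613.6747436523438, 32.3907470703125), (81.87724304199219, 340.1280822753906), 14.017890930175781)
scene clamp ((616.1158447265625, 28.573989868164062), (83.99849700927734, 343.56982421875), 14.040922164916992)
top green 50 [386.08 243.1 ] [ 0.49601218 -0.34097146]
top white 105 [378.84761905 240.57142857] [ 0.50450932 -0.31809587]
scene green 151 [159.52317881 285.66887417] [ 0.50877759 -0.34845576]
scene white 181 [167.51933702 281.22099448] [ 0.51437644 -0.32703556]
lens [ 0.50198703 -0.3297851   0.042     ] [ 0.50210961 -0.33195914  0.042     ]
```

```bash
python3 - <<'E'
from meas import *
t=load('top0');s=load('scene0')
a=cv2.resize(t['pixels'][230:255,368:398],(390,325),interpolation=cv2.INTER_LANCZOS4)
b=cv2.resize(s['pixels'][268:300,150:183],(400,388),interpolation=cv2.INTER_LANCZOS4)
o=np.zeros((400,800,3),np.uint8);o[:325,:390]=a;o[:388,400:800]=b
cv2.imwrite('pics/crop2.png',o)
m=box(seg(t['pixels'],'yellow'),220,205,250,232);pts=cv2.findNonZero(m).reshape(-1,2)
P=np.array([onz(t,u,v,.012)[:2] for u,v in pts]);print(cv2.minAreaRect((P*1000).astype(np.float32)),len(pts))
E
```

```text
((588.240478515625, 138.88601684570312), (43.042667388916016, 43.4969367980957), 14.409194946289062) 30
```

View pics/crop2.png

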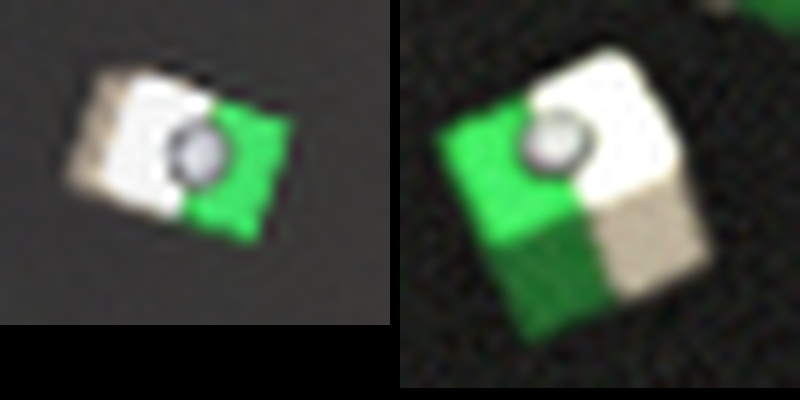

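```bash
python3 - <<'E'
from meas import *
t=load('top0');s=load('scene0')
def rep(n,Q):
    Q=np.array(Q);wa,ga,gb,wb=Q[:,:2]
    d1=wa-ga;d2=wb-gb
    print(n,Q[:,:2].mean(0),[np.degrees(np.arctan2(d[1],d[0]))-90 for d in(d1,d2,ga-gb,wa-wb)],[np.linalg.norm(d) for d in(d1,d2,ga-gb,wa-wb)])
rep('top',[onz(t,368+u/13-.5,230+v/13-.5,.04) for u,v in((135,70),(292,120),(257,243),(105,185))])
rep('sc',[onz(s,150+u/12.12-.5,268+v/12.12-.5,.04) for u,v in((210,48),(40,133),(95,243),(280,158))])
# fixed jaw crop
a=cv2.resize(t['pixels'][200:245,210:255],(450,450),interpolation=cv2.INTER_LANCZOS4)
b=cv2.resize(s['pixels'][168:203,290:325],(350,350),interpolation=cv2.INTER_LANCZOS4)
o=np.zeros((450,800,3),np.uint8);o[:,:450]=a;o[:350,450:]=b
cv2.imwrite('pics/crop3.png',o)
E
```

```text
top [ 0.50169237 -0.33025174] [np.float64(-18.771000050025236), np.float64(-21.994385343249746), np.float64(-107.76606647272868), np.float64(-106.4176838588019)] [np.float64(0.04041009031620551), np.float64(0.03982464941046851), np.float64(0.031440771591326064), np.float64(0.029221279560365476)]
sc [ 0.50068364 -0.33167298] [np.float64(-17.334073447351926), np.float64(-20.154663682452693), np.float64(69.9894869864928), np.float64(73.69898109103559)] [np.float64(0.03836835192982988), np.float64(0.04043109460350863), np.float64(0.030566227337107375), np.float64(0.0325277333600331)]
```

View pics/crop3.png

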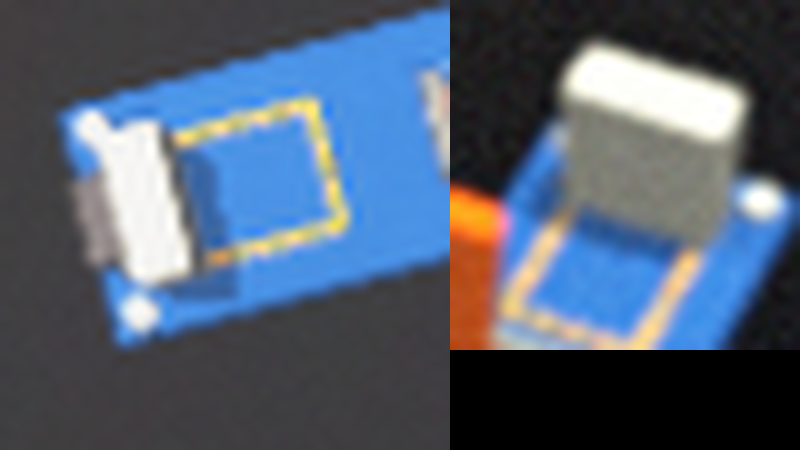

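```bash
python3 - <<'E'
from meas import *
t=load('top0');s=load('scene0')
a=np.radians(14.02);R=np.array([[np.cos(a),-np.sin(a)],[np.sin(a),np.cos(a)]])
O=np.array([.6145,.031])
f=lambda d,u,v,z,x0,y0:1000*(R.T@(onz(d,x0+u/10-.5,y0+v/10-.5,z)[:2]-O))
for u,v,z in((157,122,.062),(190,270,.062),(105,140,.062),(140,285,.062),(318,100,.012),(350,225,.012)): print(f(t,u,v,z,210,200),z)
for u,v,z in((115,90,.062),(285,138,.062),(118,195,.012),(260,245,.012),(60,305,.012),(195,350,.012)): print('s',f(s,u,v,z,290,168))
# levers, red, jaw
a_=cv2.resize(t['pixels'][180:220,245:325],(800,400),interpolation=cv2.INTER_LANCZOS4)
cv2.imwrite('pics/crop4.png',a_)
E
```

```text
[ 23.7870786  135.70776033] 0.062
[-24.00448671 137.51927564] 0.062
[ 22.56168529 152.97855687] 0.062
[-24.47147331 153.90945898] 0.062
[21.24782519 88.0508219 ] 0.012
[-20.94255445  88.42388891] 0.012
s [-23.51538075 133.29995234]
s [ 28.46551796 136.40720209]
s [-23.39423502 139.87443905]
s [ 22.79297962 139.09737424]
s [-20.95050805  91.63476805]
s [21.66750056 92.22038769]
```

View pics/crop4.png

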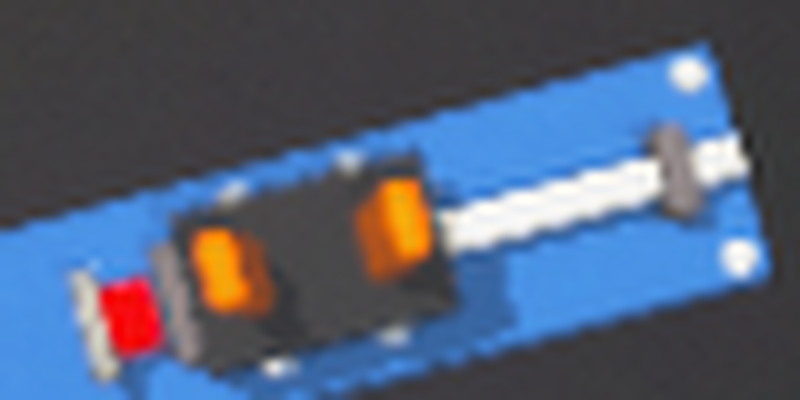

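```bash
cat > go.py <<'E'
from h import *
from scipy.spatial.transform import Rotation as Ro
import sys
def rel(x,y,z,yawdeg):
    s=env.get_state();p=np.array(s['eef_pos']);R=Ro.from_euler('xyz',s['tool_rot'])
    T=Ro.from_euler('xyz',[-np.pi/2,0,np.radians(yawdeg)])
    print('dp cm',np.round(R.inv().apply(np.array([x,y,z])-p)*100,2),'rot',np.round((R.inv()*T).as_rotvec(),3),'at',np.round(p,4),'t',s['time_s'],'gap',round(s['finger_gap'],4))
a=np.radians(14.02);O=np.array([.613,.0368])
def cl(x,y): return O+np.array([x*np.cos(a)-y*np.sin(a),x*np.sin(a)+y*np.cos(a)])
if __name__=='__main__': rel(*map(float,sys.argv[1:5]))
E
python3 - <<'E'
from go import *
t=load('top0')
for u,v in((218,268),(405,222)):
    P=onz(t,245+u/10-.5,180+v/10-.5,.145)[:2]-O; print(1000*P@[np.cos(a),np.sin(a)],1000*P@[-np.sin(a),np.cos(a)])
E
python3 go.py .5015 -.331 .15 -18.4
```

```text
0.6561118963916478 -0.17745804366759954
-0.5768247082077769 -57.221520933532155
dp cm [-72.82   8.15 -56.54] rot [ 1.000e-03  1.654e+00 -1.000e-03] at [0.1236 0.51   0.2309] t 0.1 gap 0.0854
```

```bash
python3 -m crank '[{"dp":[-20,0,-15],"rotation":[0,0.5,0]},{"dp":[-20,0,-15],"rotation":[0,0.5,0]},{"dp":[-20,0,-15],"rotation":[0,0.5,0]},{"dp":[-40,0,-31],"rotation":[0,1,0]},{"dp":[-40,0,-31],"rotation":[0,1,0]},{"dp":[-40,0,-31],"rotation":[0,1,0]},{"dp":[-60,0,-46.5],"rotation":[0,1.4,0]},{"dp":[-60,0,-46.5],"rotation":[0,1.4,0]},{"dp":[-60,0,-46.5],"rotation":[0,1.4,0]},{"dp":[-72.8,8,-56.5],"rotation":[0,1.654,0]},{"dp":[-72.8,8,-56.5],"rotation":[0,1.654,0]},{"dp":[-72.8,8,-56.5],"rotation":[0,1.654,0]},{"dp":[-72.8,8,-56.5],"rotation":[0,1.654,0]},{"dp":[-72.8,8,-56.5],"rotation":[0,1.654,0]},{"dp":[-72.8,8,-56.5],"rotation":[0,1.654,0]},{"dp":[-72.8,8,-56.5],"rotation":[0,1.654,0]},{"dp":[-72.8,8,-56.5],"rotation":[0,1.654,0]},{"dp":[-72.8,8,-56.5],"rotation":[0,1.654,0]}]' 0; python3 go.py .5015 -.331 .15 -18.4
```

```text
time_s: 1.9
eef_pos: [0.477, -0.2773, 0.1603]
tool_rot: [-1.571, 0.0, -0.321]
contact_force: [1.1, 0.5, 0.1]
finger_gap: 0.0856
dp cm [ 4.02  1.03 -4.32] rot [-0. -0. -0.] at [ 0.477  -0.2773  0.1603] t 1.9 gap 0.0856
```

```bash
python3 -m crank '[{"dp":[4,1,-4.3],"rotation":[0,0,0]},{"dp":[4,1,-4.3],"rotation":[0,0,0]},{"dp":[4,1,-4.3],"rotation":[0,0,0]},{"dp":[4,1,-4.3],"rotation":[0,0,0]}]' 0; python3 - <<'E'
from h import *
shot('scene','scene1');t=shot('top','top1')
cv2.imwrite('pics/c5.png',np.hstack([cv2.resize(load('scene1')['pixels'][180:310,90:220],(400,400)),cv2.resize(t['pixels'][200:290,340:430],(400,400))]))
E
python3 go.py .5015 -.331 .15 -18.4
```

```text
time_s: 2.3
eef_pos: [0.5006, -0.3277, 0.1509]
tool_rot: [-1.57, 0.001, -0.321]
contact_force: [-0.3, -1.1, 0.0]
finger_gap: 0.0853
dp cm [ 0.19  0.15 -0.31] rot [-0.     0.001  0.   ] at [ 0.5007 -0.3274  0.1515] t 2.4 gap 0.0853
```

View pics/c5.png

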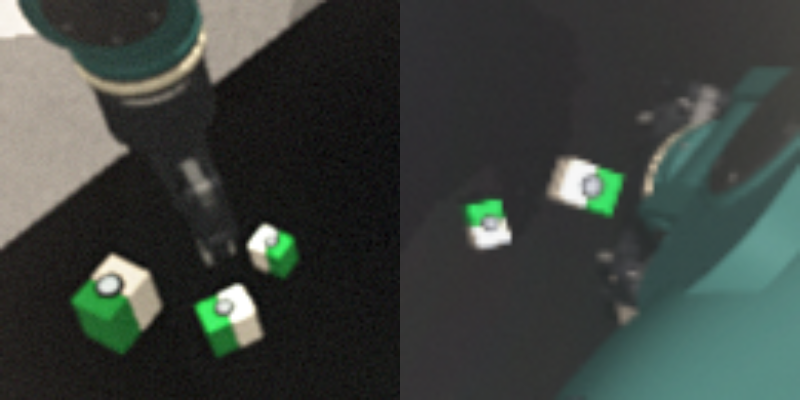

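The gripper hovers above the middle pod, seen at about (225,320) in the left crop, and nothing has been disturbed. Descending part-way to check the tracking.

```bash
python3 -m crank '[{"dp":[0.2,4,-0.3],"rotation":[0,0,0]},{"dp":[0.2,8,-0.3],"rotation":[0,0,0]},{"dp":[0.2,9,-0.3],"rotation":[0,0,0]},{"dp":[0.2,9,-0.3],"rotation":[0,0,0]},{"dp":[0.2,9,-0.3],"rotation":[0,0,0]}]' 0; python3 go.py .5015 -.331 .010 -18.4
```

```text
time_s: 2.9
eef_pos: [0.5026, -0.3323, 0.0629]
tool_rot: [-1.572, -0.002, -0.321]
contact_force: [-0.7, -0.2, 0.0]
finger_gap: 0.0854
dp cm [-0.16  5.29  0.1 ] rot [0.001 0.001 0.002] at [ 0.5026 -0.3323  0.0629] t 2.9 gap 0.0854
```

```bash
python3 -m crank '[{"dp":[-0.1,3,0.1],"rotation":[0,0,0]},{"dp":[-0.1,5.3,0.1],"rotation":[0,0,0]},{"dp":[-0.1,5.3,0.1],"rotation":[0,0,0]},{"dp":[-0.1,5.3,0.1],"rotation":[0,0,0]}]' 0; python3 -m crank '[{"dp":[0,0,0],"rotation":[0,0,0]},{"dp":[0,0,0],"rotation":[0,0,0]},{"dp":[0,0,0],"rotation":[0,0,0]},{"dp":[0,0,0],"rotation":[0,0,0]},{"dp":[0,0,0],"rotation":[0,0,0]},{"dp":[0,0,0],"rotation":[0,0,0]},{"dp":[0,0,0],"rotation":[0,0,0]},{"dp":[0,0,0],"rotation":[0,0,0]}]' 1 25; python3 go.py .5015 -.331 .11 -18.4
```

```text
time_s: 3.3
eef_pos: [0.502, -0.3314, 0.0097]
tool_rot: [-1.571, -0.002, -0.321]
contact_force: [0.1, 0.3, 0.3]
finger_gap: 0.0853
time_s: 4.1
eef_pos: [0.5016, -0.3312, 0.0086]
tool_rot: [-1.571, -0.001, -0.321]
contact_force: [-1.1, 1.4, 6.8]
finger_gap: 0.0301
dp cm [-0.000e+00 -1.014e+01  1.000e-02] rot [0.    0.    0.001] at [ 0.5016 -0.3312  0.0086] t 4.1 gap 0.0301
```

```bash
python3 -m crank '[{"dp":[0,-2,0],"rotation":[0,0,0]},{"dp":[0,-6,0],"rotation":[0,0,0]},{"dp":[0,-10,0],"rotation":[0,0,0]},{"dp":[0,-14,0],"rotation":[0,0,0]},{"dp":[0,-14,0],"rotation":[0,0,0]},{"dp":[0,-14,0],"rotation":[0,0,0]}]' ; python3 - <<'E'
from h import *
t=shot('scene','scene2')
cv2.imwrite('pics/c6.png',cv2.resize(t['pixels'][180:310,90:220],(600,600),interpolation=cv2.INTER_CUBIC))
from go import *
x,y=cl(0,104);print(x,y);rel(x,y,.15,14)
E
```

```text
time_s: 4.7
eef_pos: [0.5016, -0.3312, 0.1485]
tool_rot: [-1.571, -0.001, -0.321]
contact_force: [0.0, -0.4, -0.5]
finger_gap: 0.0297
-24.582100107517167 100.93876693113663
dp cm [-5.57551e+03  5.02000e+00  8.81819e+03] rot [-0.    -0.565 -0.   ] at [ 0.5011 -0.3308  0.1474] t 4.75 gap 0.0297
```

View pics/c6.png

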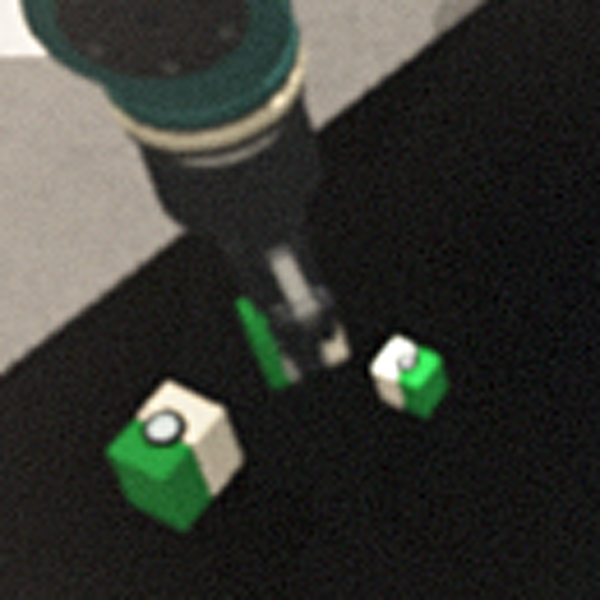

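Held: green and white show between the fingers near (290,345) in the crop. Next I carry it to the clamp at a safe height.

```bash
python3 -c "
from go import *
x,y=cl(0,.104);print(x,y);rel(x,y,.19,14)"
```

```text
0.5878048998924829 0.13770196693113662
dp cm [-6.56 -4.24 47.19] rot [-0.    -0.565 -0.   ] at [ 0.5011 -0.3308  0.1474] t 4.75 gap 0.0297
```

```bash
python3 -m crank '[{"dp":[0,-4.2,0],"rotation":[0,0,0]},{"dp":[0,-4.2,3],"rotation":[0,-0.05,0]},{"dp":[-1,-4.2,7],"rotation":[0,-0.1,0]},{"dp":[-1.6,-4.2,11],"rotation":[0,-0.15,0]},{"dp":[-2.1,-4.2,15],"rotation":[0,-0.2,0]},{"dp":[-2.7,-4.2,19],"rotation":[0,-0.25,0]},{"dp":[-3.2,-4.2,23],"rotation":[0,-0.3,0]},{"dp":[-3.8,-4.2,27],"rotation":[0,-0.35,0]},{"dp":[-4.3,-4.2,31],"rotation":[0,-0.4,0]},{"dp":[-4.9,-4.2,35],"rotation":[0,-0.45,0]},{"dp":[-5.4,-4.2,39],"rotation":[0,-0.5,0]},{"dp":[-6,-4.2,43],"rotation":[0,-0.565,0]},{"dp":[-6.4,-4.2,45.5],"rotation":[0,-0.565,0]},{"dp":[-6.6,-4.2,47.2],"rotation":[0,-0.565,0]},{"dp":[-6.6,-4.2,47.2],"rotation":[0,-0.565,0]},{"dp":[-6.6,-4.2,47.2],"rotation":[0,-0.565,0]},{"dp":[-6.6,-4.2,47.2],"rotation":[0,-0.565,0]}]';  python3 -c "
from go import *
x,y=cl(0,.104);rel(x,y,.08,14)"
```

```text
time_s: 6.45
eef_pos: [0.5875, 0.1366, 0.1897]
tool_rot: [-1.571, 0.001, 0.243]
contact_force: [-0.3, -0.4, -0.3]
finger_gap: 0.0297
dp cm [ 0.06 10.97  0.1 ] rot [ 0.    -0.002 -0.001] at [0.5875 0.1366 0.1897] t 6.45 gap 0.0297
```

```bash
python3 -m crank '[{"dp":[0.05,4,0.1],"rotation":[0,0,0]},{"dp":[0.05,8,0.1],"rotation":[0,0,0]},{"dp":[0.05,11.3,0.1],"rotation":[0,0,0]},{"dp":[0.05,11.3,0.1],"rotation":[0,0,0]},{"dp":[0.05,11.3,0.1],"rotation":[0,0,0]}]';  python3 - <<'E'
from go import *
x,y=cl(0,.104);rel(x,y,.022,14)
s=shot('scene','scene3');t=shot('top','top3')
cv2.imwrite('pics/c7.png',np.hstack([cv2.resize(s['pixels'][130:230,250:350],(400,400),interpolation=cv2.INTER_CUBIC),cv2.resize(t['pixels'][165:265,200:300],(400,400),interpolation=cv2.INTER_CUBIC)]))
E
```

```text
time_s: 6.95
eef_pos: [0.588, 0.1381, 0.0778]
tool_rot: [-1.571, 0.0, 0.243]
contact_force: [0.1, -0.0, -0.8]
finger_gap: 0.0301
dp cm [-0.03  5.58 -0.03] rot [ 0.    -0.001 -0.   ] at [0.588  0.1381 0.0778] t 6.95 gap 0.0301
```

View pics/c7.png

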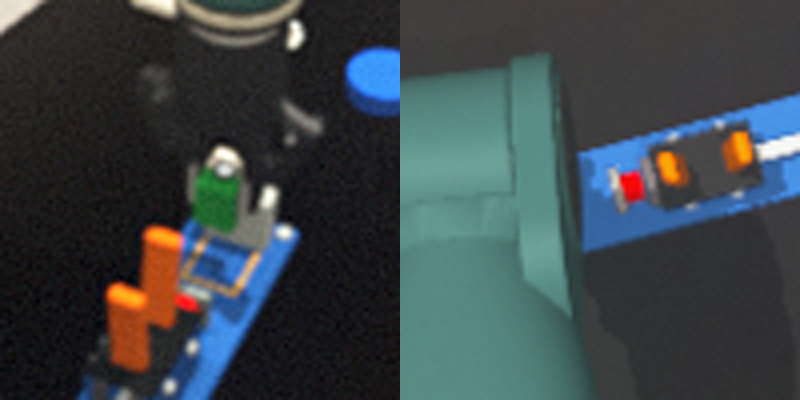

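```bash
python3 - <<'E'
from go import *
s=load('scene3')
im=s['pixels'].copy()
P=[[*cl(x,.084),z] for x,z in((-.015,.069),(.015,.069),(.015,.109),(-.015,.109))]
Q=[[*cl(x,.130),z] for x,z in((-.025,.012),(.025,.012),(.025,.062),(-.025,.062))]
big=cv2.resize(im[150:220,270:340],(700,600),interpolation=cv2.INTER_CUBIC)
for P_ in(P,Q):
    p=proj(s,P_);print(p); p=((p-[270,150]+.5)*[10,600/70]).astype(np.int32)
    cv2.polylines(big,[p.reshape(-1,1,2)],True,(0,0,255),1)
cv2.imwrite('pics/c8.png',big)
E
```

```text
[[297.73683303 185.41119015]
 [307.49253262 188.70085285]
 [308.17329783 178.64912116]
 [298.19329595 175.346555  ]]
[[300.27265461 187.67611644]
 [315.77513979 192.91912948]
 [316.81409177 181.01867346]
 [300.88453606 175.74895262]]
```

View pics/c8.png

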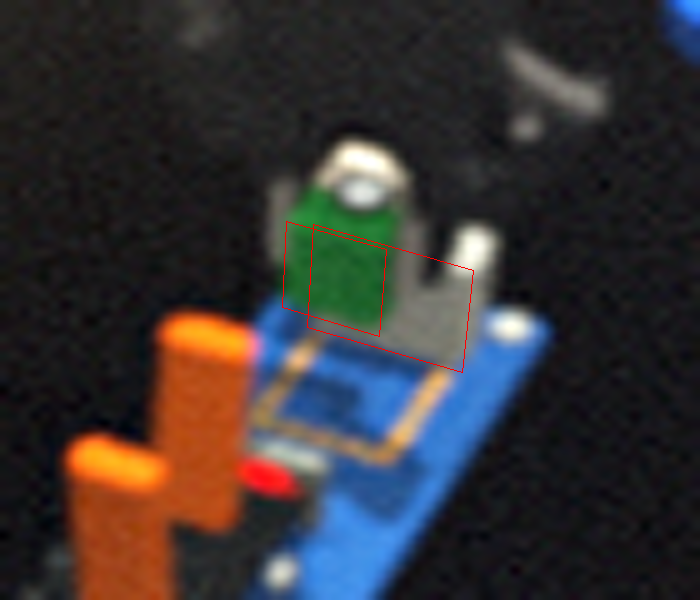

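Pod and fixed jaw both show the same ~1 px calibration offset to the right, so their relative alignment is good. Lowering.

```bash
python3 -m crank '[{"dp":[0,2,0],"rotation":[0,0,0]},{"dp":[0,4,0],"rotation":[0,0,0]},{"dp":[0,5,0],"rotation":[0,0,0]},{"dp":[0,5.3,0],"rotation":[0,0,0]},{"dp":[0,5.3,0],"rotation":[0,0,0]}]';  python3 -c "
from go import *
x,y=cl(0,.104);rel(x,y,.0215,14)
print(env.get_state()['contact_force'])"
```

```text
time_s: 7.55
eef_pos: [0.5883, 0.1389, 0.0247]
tool_rot: [-1.571, -0.001, 0.244]
contact_force: [0.9, -0.3, -0.4]
finger_gap: 0.03
dp cm [-0.08  0.32 -0.1 ] rot [ 0.    -0.     0.001] at [0.5883 0.1389 0.0247] t 7.55 gap 0.03
[ 0.91249545 -0.31755262 -0.39542023]
```

```bash
python3 -m crank '[{"dp":[0,0.15,0],"rotation":[0,0,0]},{"dp":[0,0.3,0],"rotation":[0,0,0]},{"dp":[0,0.3,0],"rotation":[0,0,0]},{"dp":[0,0.3,0],"rotation":[0,0,0]}]'
```

```text
time_s: 7.95
eef_pos: [0.588, 0.1388, 0.0212]
tool_rot: [-1.571, -0.0, 0.244]
contact_force: [0.4, -0.4, -0.1]
finger_gap: 0.0299
```

```bash
python3 -m crank '[{"dp":[0,0.05,0],"rotation":[0,0,0]},{"dp":[0,0.1,0],"rotation":[0,0,0]},{"dp":[0,0.1,0],"rotation":[0,0,0]}]'
```

```text
time_s: 8.25
eef_pos: [0.588, 0.1389, 0.0206]
tool_rot: [-1.571, -0.001, 0.244]
contact_force: [-2.0, 0.6, 8.0]
finger_gap: 0.0301
```

Contact with the bed. Opening.

```bash
python3 -m crank '[{"dp":[0,-0.05,0],"rotation":[0,0,0]},{"dp":[0,-0.05,0],"rotation":[0,0,0]},{"dp":[0,-0.05,0],"rotation":[0,0,0]},{"dp":[0,-0.05,0],"rotation":[0,0,0]},{"dp":[0,-0.05,0],"rotation":[0,0,0]},{"dp":[0,-0.05,0],"rotation":[0,0,0]}]' 0.3; python3 -m crank '[{"dp":[0,-2,0],"rotation":[0,0,0]},{"dp":[0,-5,0],"rotation":[0,0,0]},{"dp":[0,-9,0],"rotation":[0,0,0]},{"dp":[0,-13,0],"rotation":[0,0,0]},{"dp":[0,-17,0],"rotation":[0,0,0]},{"dp":[0,-20,0],"rotation":[0,0,0]},{"dp":[0,-20,0],"rotation":[0,0,0]},{"dp":[0,-20,0],"rotation":[0,0,0]}]' 0;python3 - <<'E'
from go import *
s=shot('scene','scene4');t=shot('top','top4')
cv2.imwrite('pics/c9.png',np.hstack([cv2.resize(s['pixels'][150:220,270:340],(400,400),interpolation=cv2.INTER_CUBIC),cv2.resize(t['pixels'][165:265,200:300],(400,400),interpolation=cv2.INTER_CUBIC)]))
x,y=cl(0,-.030);print(x,y);rel(x,y,.22,104)
E
```

```text
time_s: 8.85
eef_pos: [0.5879, 0.1389, 0.0204]
tool_rot: [-1.571, 0.0, 0.244]
contact_force: [-0.5, -0.1, 0.6]
finger_gap: 0.0598
time_s: 9.65
eef_pos: [0.5881, 0.1389, 0.2206]
tool_rot: [-1.571, -0.001, 0.244]
contact_force: [0.3, 0.1, -1.0]
finger_gap: 0.0855
0.6202678173387068 0.007693663385249051
dp cm [  0.02  -0.07 -13.51] rot [-1.000e-03 -1.571e+00 -1.000e-03] at [0.5874 0.1388 0.2193] t 9.75 gap 0.0852
```

View pics/c9.png

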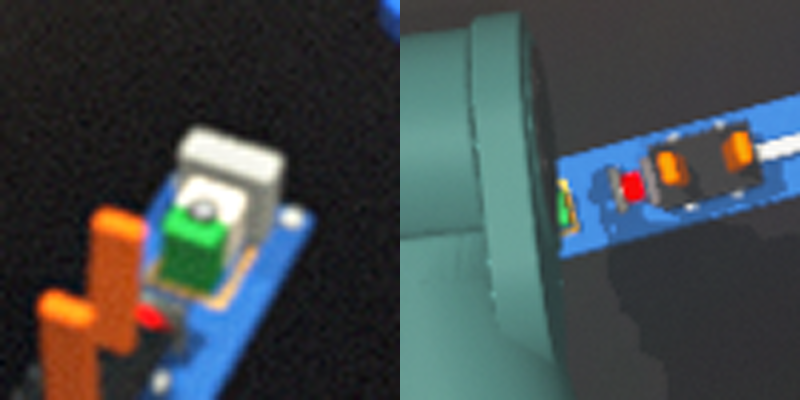

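The pod stands upright inside the outline against the steel jaw: left crop, lens at (205,210), green end towards the levers. The pad is well clear of it. Moving over the levers.

```bash
python3 -m crank '[{"dp":[0,0,-2],"rotation":[0,-0.15,0]},{"dp":[0,0,-4],"rotation":[0,-0.3,0]},{"dp":[0,0,-6],"rotation":[0,-0.45,0]},{"dp":[0,0,-8],"rotation":[0,-0.6,0]},{"dp":[0,0,-10],"rotation":[0,-0.75,0]},{"dp":[0,0,-12],"rotation":[0,-0.9,0]},{"dp":[0,0,-13.5],"rotation":[0,-1.05,0]},{"dp":[0,0,-13.5],"rotation":[0,-1.2,0]},{"dp":[0,0,-13.5],"rotation":[0,-1.35,0]},{"dp":[0,0,-13.5],"rotation":[0,-1.5,0]},{"dp":[0,0,-13.5],"rotation":[0,-1.571,0]},{"dp":[0,0,-13.5],"rotation":[0,-1.571,0]},{"dp":[0,0,-13.5],"rotation":[0,-1.571,0]},{"dp":[0,0,-13.5],"rotation":[0,-1.571,0]}]' 0;python3 - <<'E'
from go import *
s=shot('scene','scene5');t=shot('top','top5')
cv2.imwrite('pics/c10.png',np.hstack([cv2.resize(s['pixels'][130:230,250:350],(400,400),interpolation=cv2.INTER_CUBIC),cv2.resize(t['pixels'][165:265,200:300],(400,400),interpolation=cv2.INTER_CUBIC)]))
x,y=cl(0,-.030);rel(x,y,.099,104)
E
```

```text
time_s: 11.15
eef_pos: [0.6204, 0.0079, 0.22]
tool_rot: [-1.57, -0.0, 1.813]
contact_force: [-0.0, 0.6, 0.4]
finger_gap: 0.0854
dp cm [-1.000e-02  1.213e+01  2.000e-02] rot [-0.    -0.001  0.   ] at [0.6205 0.0079 0.2203] t 11.25 gap 0.0855
```

View pics/c10.png

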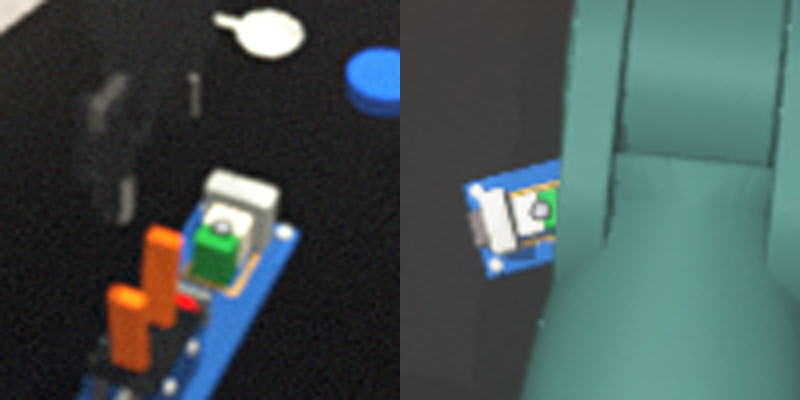

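```bash
python3 - <<'E'
from go import *
t=load('top0')
for n,u,v in(('padface',73,285),('padface',97,375),('padback/red',105,320),('red end',160,310),('head front',152,250),('head back',200,350)):
    P=onz(t,245+u/10-.5,180+v/10-.5,.046 if 'red' in n else .05)[:2]-O; print(n,1000*P@[np.cos(a),np.sin(a)],1000*P@[-np.sin(a),np.cos(a)])
E
python3 -m crank '[{"dp":[0,4,0],"rotation":[0,0,0]},{"dp":[0,7,0],"rotation":[0,0,0]},{"dp":[0,7,0],"rotation":[0,0,0]}]'; python3 -c "
from h import *
s=shot('scene','scene6')
cv2.imwrite('pics/c11.png',cv2.resize(s['pixels'][130:230,250:350],(600,600),interpolation=cv2.INTER_CUBIC))"
```

```text
padface 14.211488097812747 46.225217600716384
padface -15.446095056727053 46.23215774779437
padback/red 1.0603629375735304 39.40526404417595
red end -0.4197627085816512 21.655661707765038
head front 18.447244573953462 19.09276414795256
head back -16.284691105817856 12.593467979637735
time_s: 11.55
eef_pos: [0.6185, 0.0081, 0.1471]
tool_rot: [-1.565, -0.002, 1.814]
contact_force: [-0.8, -0.7, -0.1]
finger_gap: 0.0855
```

View pics/c11.png

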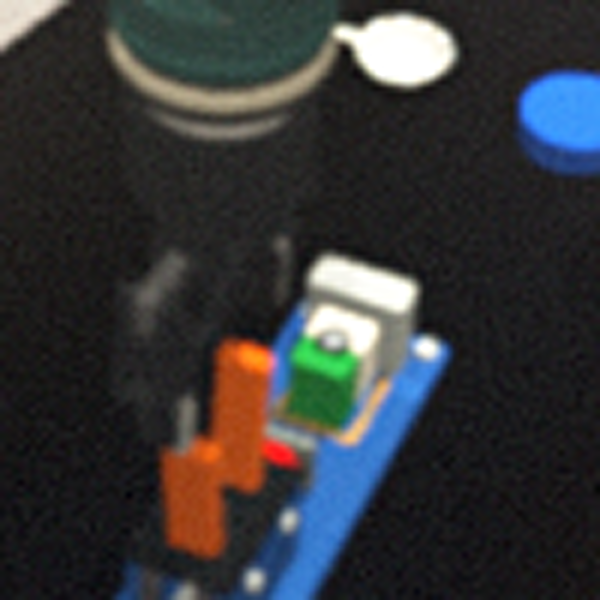

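```bash
python3 -c "
from go import *
x,y=cl(0,-.030);rel(x,y,.099,104)"; python3 -m crank '[{"dp":[0,1.5,0],"rotation":[0,0,0]},{"dp":[0,3,0],"rotation":[0,0,0]},{"dp":[0,4.8,0],"rotation":[0,0,0]},{"dp":[0,4.8,0],"rotation":[0,0,0]},{"dp":[0,4.8,0],"rotation":[0,0,0]}]'; python3 -c "
from go import *
s=shot('scene','scene7')
cv2.imwrite('pics/c12.png',cv2.resize(s['pixels'][150:230,260:340],(600,600),interpolation=cv2.INTER_CUBIC))
x,y=cl(0,-.030);rel(x,y,.099,104)"
```

```text
dp cm [-0.04  5.06 -0.08] rot [-0.003 -0.001  0.001] at [0.6196 0.0079 0.1496] t 11.6 gap 0.0853
time_s: 12.1
eef_pos: [0.6212, 0.0078, 0.1041]
tool_rot: [-1.572, 0.001, 1.815]
contact_force: [0.3, 1.0, 0.7]
finger_gap: 0.0852
dp cm [0.02 0.53 0.11] rot [ 0.002 -0.    -0.001] at [0.6214 0.0077 0.1043] t 12.15 gap 0.0853
```

View pics/c12.png

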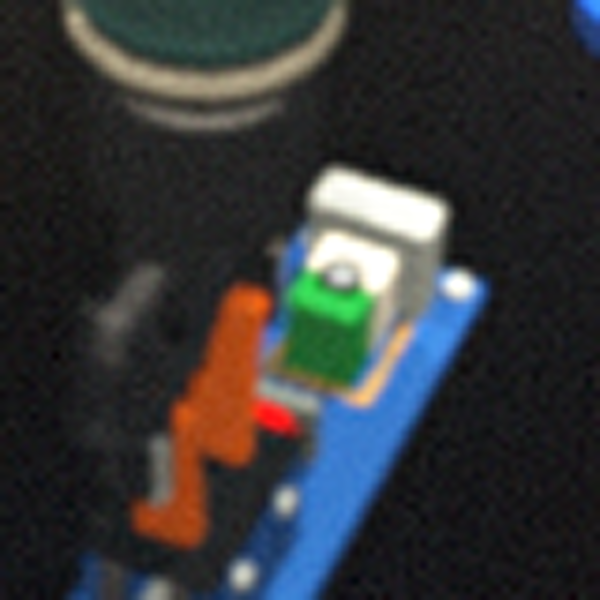

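The fingers straddle the levers, and the red band stays visible in this view at crop (275,415). First squeeze now, at gentle force.

```bash
python3 -m crank '[{"dp":[0,0.5,0.1],"rotation":[0,0,0]},{"dp":[0,0.5,0.1],"rotation":[0,0,0]},{"dp":[0,0.5,0.1],"rotation":[0,0,0]},{"dp":[0,0.5,0.1],"rotation":[0,0,0]},{"dp":[0,0.5,0.1],"rotation":[0,0,0]},{"dp":[0,0.5,0.1],"rotation":[0,0,0]}]' 0.35 20;  python3 -m crank '[{"dp":[0,0,0],"rotation":[0,0,0]},{"dp":[0,0,0],"rotation":[0,0,0]},{"dp":[0,0,0],"rotation":[0,0,0]},{"dp":[0,0,0],"rotation":[0,0,0]},{"dp":[0,0,0],"rotation":[0,0,0]}]' 0.57; python3 -c "
from go import *
s=shot('scene','scene8')
cv2.imwrite('pics/c13.png',cv2.resize(s['pixels'][150:230,260:340],(600,600),interpolation=cv2.INTER_CUBIC))
print(env.get_state()['finger_gap'],env.get_state()['contact_force'])"
```

```text
time_s: 12.75
eef_pos: [0.6196, 0.0081, 0.098]
tool_rot: [-1.571, -0.001, 1.815]
contact_force: [-2.8, 4.4, 4.1]
finger_gap: 0.0554
time_s: 13.25
eef_pos: [0.6199, 0.0081, 0.0986]
tool_rot: [-1.572, -0.001, 1.815]
contact_force: [-2.8, 6.1, 11.8]
finger_gap: 0.0382
0.0383142937790376 [-2.82570136  5.4147443  10.71017202]
```

View pics/c13.png

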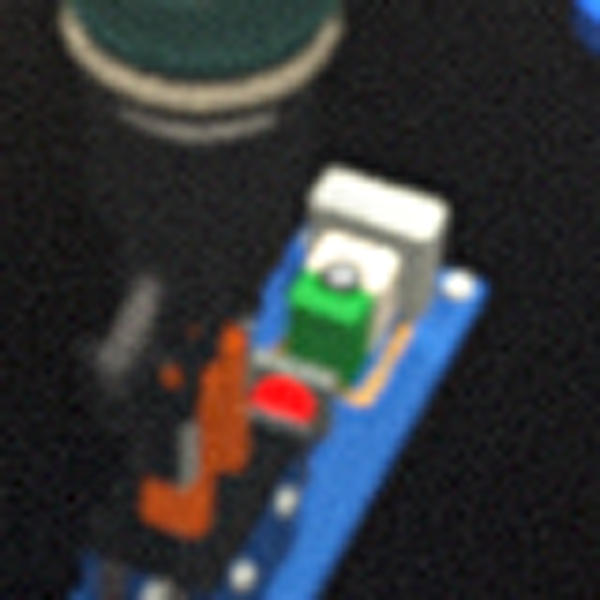

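```bash
python3 -m crank '[{"dp":[0.13,0,0],"rotation":[0,0,0]},{"dp":[0.13,0,0],"rotation":[0,0,0]},{"dp":[0.13,0,0],"rotation":[0,0,0]},{"dp":[0.13,0,0],"rotation":[0,0,0]},{"dp":[0.13,0,0],"rotation":[0,0,0]},{"dp":[0.13,0,0],"rotation":[0,0,0]}]' 0.15;  python3 -m crank '[{"dp":[0,0,0],"rotation":[0,0,0]},{"dp":[0,0,0],"rotation":[0,0,0]},{"dp":[0,0,0],"rotation":[0,0,0]},{"dp":[0,0,0],"rotation":[0,0,0]},{"dp":[0,0,0],"rotation":[0,0,0]},{"dp":[0,0,0],"rotation":[0,0,0]},{"dp":[0,0,0],"rotation":[0,0,0]}]' 0.57; python3 -c "
from go import *
s=shot('scene','scene9')
cv2.imwrite('pics/c14.png',cv2.resize(s['pixels'][150:230,260:340],(600,600),interpolation=cv2.INTER_CUBIC))
print(env.get_state()['finger_gap'],env.get_state()['contact_force'])"
```

```text
time_s: 13.9
eef_pos: [0.6192, 0.0089, 0.0975]
tool_rot: [-1.571, -0.0, 1.815]
contact_force: [0.3, 0.5, -0.4]
finger_gap: 0.0724
time_s: 14.6
eef_pos: [0.6201, 0.0083, 0.0987]
tool_rot: [-1.573, 0.002, 1.815]
contact_force: [-0.9, -3.5, 10.9]
finger_gap: 0.0382
0.03864656851384384 [-0.89086857 -4.32043249 11.07881859]
```

View pics/c14.png

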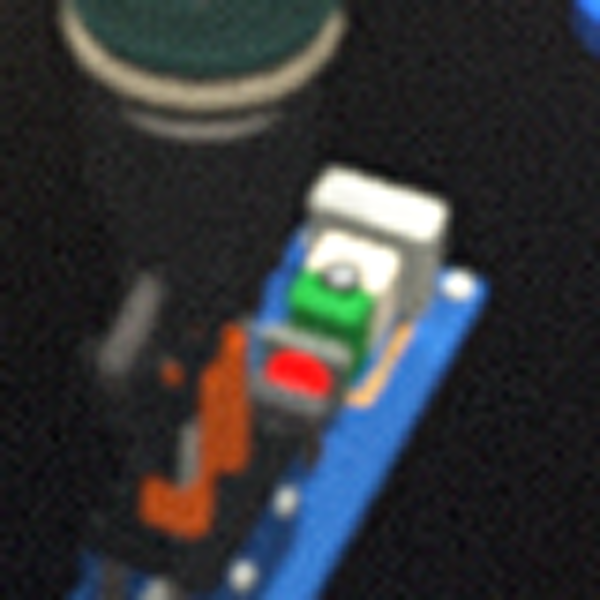

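```bash
cat > band.py <<'E'
from meas import *
from go import a,O
import sys
def band(d):
    # red band top (z 0.046) extent along clamp y, from scene
    m=box(seg(d['pixels'],'red'),285,185,315,212); pts=cv2.findNonZero(m)
    if pts is None: return print('no red')
    pts=pts.reshape(-1,2); P=np.array([onz(d,u,v,.046)[:2] for u,v in pts])-O
    X=1000*P@[np.cos(a),np.sin(a)];Y=1000*P@[-np.sin(a),np.cos(a)]
    print(len(pts),'Y',np.percentile(Y,[2,50,98]).round(1),'X',np.percentile(X,[2,50,98]).round(1))
if __name__=='__main__':
    for n in sys.argv[1:]: print(n);band(load(n))
E
python3 band.py scene0 scene7 scene8 scene9
```

```text
scene0
17 Y [26.5 31.8 37.1] X [-4.7  3.  10.5]
scene7
17 Y [26.5 31.8 37.1] X [-4.7  3.  10.5]
scene8
35 Y [36.3 42.4 50.7] X [-8.6  1.9 14.6]
scene9
31 Y [51.  57.5 65. ] X [-7.2  2.9 13.7]
```

```bash
python3 -m crank '[{"dp":[-0.05,0,0],"rotation":[0,0,0]},{"dp":[-0.05,0,0],"rotation":[0,0,0]},{"dp":[-0.05,0,0],"rotation":[0,0,0]},{"dp":[-0.05,0,0],"rotation":[0,0,0]},{"dp":[-0.05,0,0],"rotation":[0,0,0]},{"dp":[-0.05,0,0],"rotation":[0,0,0]}]' 0.15;  python3 -m crank '[{"dp":[0,0,0],"rotation":[0,0,0]},{"dp":[0,0,0],"rotation":[0,0,0]},{"dp":[0,0,0],"rotation":[0,0,0]},{"dp":[0,0,0],"rotation":[0,0,0]},{"dp":[0,0,0],"rotation":[0,0,0]},{"dp":[0,0,0],"rotation":[0,0,0]},{"dp":[0,0,0],"rotation":[0,0,0]}]' 0.45; python3 -c "
from go import *
s=shot('scene','scene10')
cv2.imwrite('pics/c15.png',cv2.resize(s['pixels'][150:230,260:340],(600,600),interpolation=cv2.INTER_CUBIC))
print(env.get_state()['finger_gap'],env.get_state()['contact_force'])"; python3 band.py scene10
```

```text
time_s: 15.25
eef_pos: [0.6193, 0.0085, 0.0975]
tool_rot: [-1.571, -0.0, 1.815]
contact_force: [0.4, -0.0, 0.8]
finger_gap: 0.0725
time_s: 15.95
eef_pos: [0.6198, 0.0082, 0.0981]
tool_rot: [-1.572, 0.001, 1.815]
contact_force: [0.1, -1.8, 6.5]
finger_gap: 0.0472
0.04705175674334123 [ 0.17892024 -1.20718693  5.98829274]
scene10
31 Y [59.2 65.7 73.3] X [-7.8  2.4 13.3]
```

View pics/c15.png

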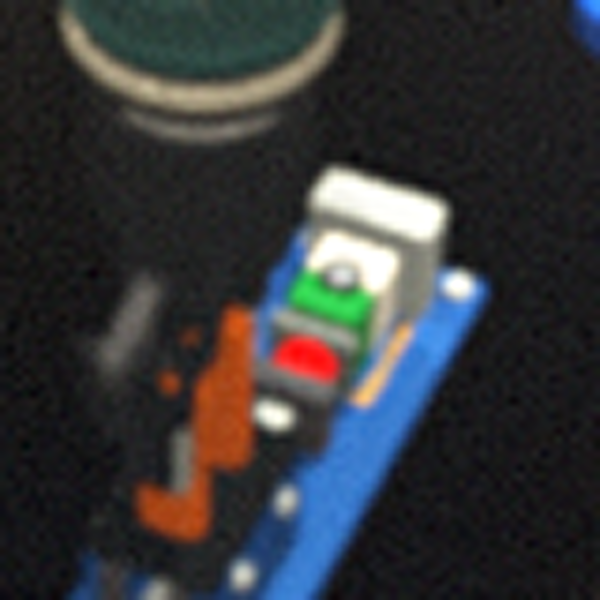

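```bash
python3 -m crank '[{"dp":[0,0,0],"rotation":[0,0,0]},{"dp":[0,0,0],"rotation":[0,0,0]},{"dp":[0,0,0],"rotation":[0,0,0]},{"dp":[0,0,0],"rotation":[0,0,0]},{"dp":[0,0,0],"rotation":[0,0,0]}]' 0.57; python3 -c "
from go import *
s=shot('scene','scene11')
cv2.imwrite('pics/c16.png',cv2.resize(s['pixels'][160:220,270:330],(600,600),interpolation=cv2.INTER_CUBIC))
print(env.get_state()['finger_gap'],env.get_state()['contact_force'])"; python3 band.py scene11
```

```text
time_s: 16.5
eef_pos: [0.62, 0.0082, 0.0986]
tool_rot: [-1.573, 0.001, 1.815]
contact_force: [-1.3, -0.7, 11.7]
finger_gap: 0.0383
0.03822236849362272 [-1.23117449 -0.75222671 11.87391949]
scene11
29 Y [64.5 70.5 78.1] X [-8.   1.9 14.4]
```

View pics/c16.png

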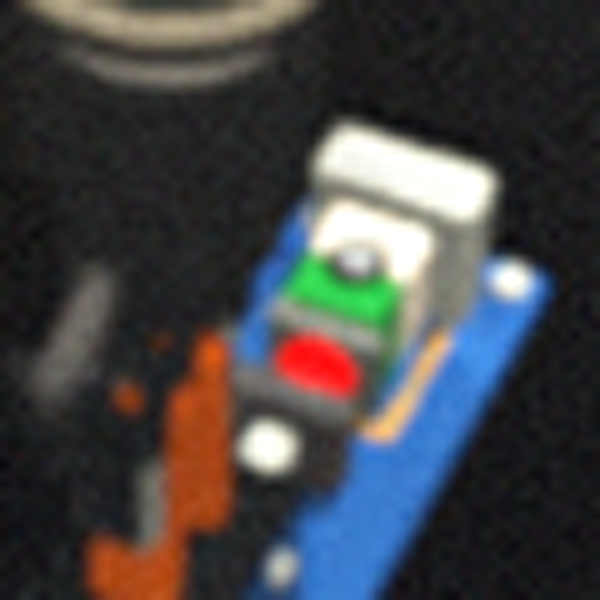

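The band is still fully visible, and the pad is right at the pod. I'll release and squeeze again in small increments.

```bash
python3 -m crank '[{"dp":[0,0,0],"rotation":[0,0,0]},{"dp":[0,0,0],"rotation":[0,0,0]},{"dp":[0,0,0],"rotation":[0,0,0]},{"dp":[0,0,0],"rotation":[0,0,0]},{"dp":[0,0,0],"rotation":[0,0,0]},{"dp":[0,0,0],"rotation":[0,0,0]}]' 0.15; python3 -c "
from go import *
shot('scene','scene12')"; python3 -m crank '[{"dp":[0,0,0],"rotation":[0,0,0]},{"dp":[0,0,0],"rotation":[0,0,0]},{"dp":[0,0,0],"rotation":[0,0,0]},{"dp":[0,0,0],"rotation":[0,0,0]},{"dp":[0,0,0],"rotation":[0,0,0]},{"dp":[0,0,0],"rotation":[0,0,0]}]' 0.35; python3 -c "
from go import *
s=shot('scene','scene13')
cv2.imwrite('pics/c17.png',cv2.resize(s['pixels'][160:220,270:330],(600,600),interpolation=cv2.INTER_CUBIC))
print(env.get_state()['finger_gap'],env.get_state()['contact_force'])"; python3 band.py scene12 scene13
```

```text
time_s: 17.15
eef_pos: [0.6193, 0.0085, 0.0975]
tool_rot: [-1.571, -0.0, 1.815]
contact_force: [-0.2, 0.1, -0.3]
finger_gap: 0.0729
time_s: 17.8
eef_pos: [0.6197, 0.0081, 0.0979]
tool_rot: [-1.572, 0.001, 1.815]
contact_force: [0.3, -2.6, 6.0]
finger_gap: 0.0551
0.055397392080008066 [-0.10452312 -2.85952155  5.73477104]
scene12
29 Y [64.5 70.5 78.1] X [-6.8  2.9 14.4]
scene13
26 Y [66.9 72.8 79.4] X [-8.1  3.2 13.2]
```

View pics/c17.png

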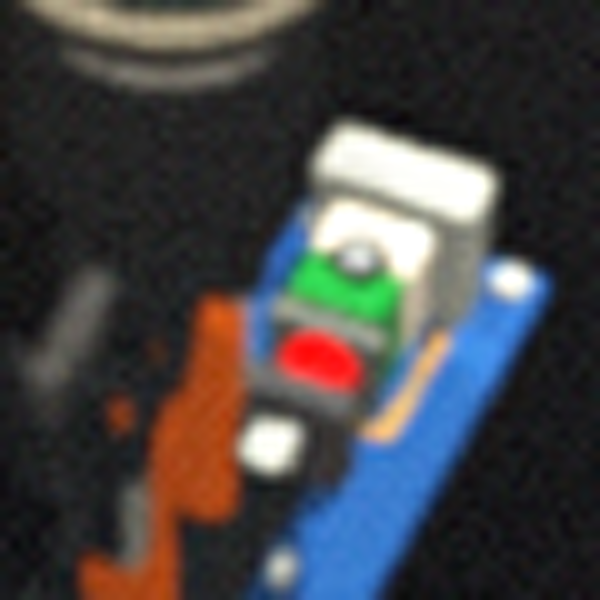

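```bash
python3 -m crank '[{"dp":[-0.02,0,0],"rotation":[0,0,0]},{"dp":[-0.02,0,0],"rotation":[0,0,0]},{"dp":[-0.02,0,0],"rotation":[0,0,0]},{"dp":[-0.02,0,0],"rotation":[0,0,0]},{"dp":[-0.02,0,0],"rotation":[0,0,0]}]' 0.42 25; python3 -c "
from go import *
s=shot('scene','scene14')
cv2.imwrite('pics/c18.png',cv2.resize(s['pixels'][160:220,270:330],(600,600),interpolation=cv2.INTER_CUBIC))
print(env.get_state()['finger_gap'],env.get_state()['contact_force'])"; python3 band.py scene14
```

```text
time_s: 18.35
eef_pos: [0.6197, 0.0082, 0.0979]
tool_rot: [-1.572, 0.0, 1.815]
contact_force: [0.2, -1.8, 6.3]
finger_gap: 0.0497
0.04973624106590995 [-0.95299036 -0.51069118  6.21831601]
scene14
26 Y [67.4 73.3 79.9] X [-8.1  2.4 12.9]
```

View pics/c18.png

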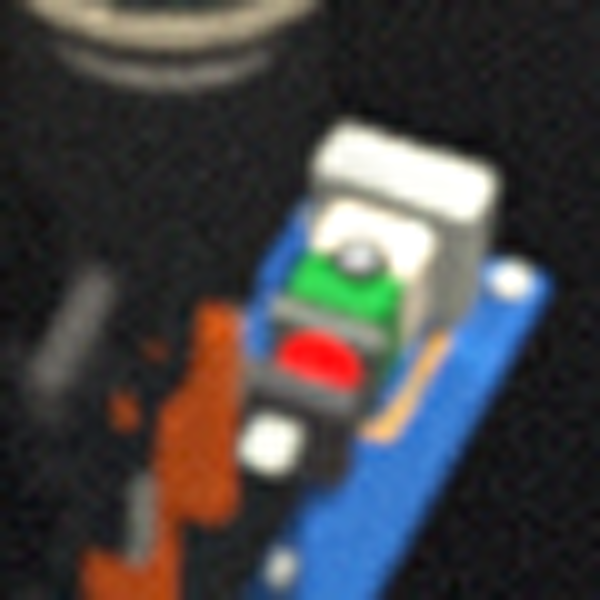

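```bash
cat > prof.py <<'E'
from meas import *
from go import cl
import sys
def edges(d):
    im=d['pixels'].astype(np.float32); r=cv2.GaussianBlur(im[:,:,2]-im[:,:,1],(0,0),.5); 
    ys=np.arange(.02,.11,.0005); acc=0
    for x in(-.004,0,.003,.006,.009):
        p=proj(d,[[*cl(x,y),.046] for y in ys]).astype(np.float32)
        acc=acc+cv2.remap(r,p[:,:1],p[:,1:],cv2.INTER_LINEAR).ravel()/5
    i=acc.argmax();h=acc[i]/2
    lo=i
    while acc[lo]>h: lo-=1
    hi=i
    while acc[hi]>h: hi+=1
    f=lambda k0,k1:ys[k0]+(h-acc[k0])/(acc[k1]-acc[k0])*(ys[k1]-ys[k0])
    A=f(lo,lo+1);B=f(hi,hi-1)
    print('rear %.1f front %.1f len %.1f peak %.0f area/peak'%(A*1e3,B*1e3,(B-A)*1e3,acc[i]), round(np.clip(acc,0,None).sum()*.5/200,1))
for n in sys.argv[1:]: print(n,end=' ');edges(load(n))
E
python3 prof.py scene8 scene9 scene10 scene11 scene12 scene13 scene14; python3 go.py .62 .008 .099 104
```

```text
scene8 rear 34.5 front 52.0 len 17.5 peak 231 area/peak 20.7
scene9 rear 48.8 front 66.0 len 17.2 peak 230 area/peak 20.5
scene10 rear 57.0 front 74.1 len 17.2 peak 229 area/peak 20.6
scene11 rear 62.1 front 79.7 len 17.7 peak 230 area/peak 20.8
scene12 rear 62.1 front 79.8 len 17.7 peak 229 area/peak 21.8
scene13 rear 64.3 front 81.4 len 17.1 peak 229 area/peak 20.8
scene14 rear 65.3 front 81.4 len 16.2 peak 228 area/peak 19.7
dp cm [-0.03 -0.11 -0.02] rot [ 0.001 -0.    -0.   ] at [0.6197 0.0082 0.0979] t 18.4 gap 0.0497
```

```bash
python3 -m crank '[{"dp":[0,0,0],"rotation":[0,0,0]},{"dp":[0,0,0],"rotation":[0,0,0]},{"dp":[0,0,0],"rotation":[0,0,0]},{"dp":[0,0,0],"rotation":[0,0,0]},{"dp":[0,0,0],"rotation":[0,0,0]}]' 0.46 25; python3 -c "
from go import *
s=shot('scene','scene15')
print(env.get_state()['finger_gap'],env.get_state()['contact_force'])"; python3 prof.py scene15
 python3 -m crank '[{"dp":[0,0,0],"rotation":[0,0,0]},{"dp":[0,0,0],"rotation":[0,0,0]},{"dp":[0,0,0],"rotation":[0,0,0]},{"dp":[0,0,0],"rotation":[0,0,0]},{"dp":[0,0,0],"rotation":[0,0,0]}]' 0.49 25; python3 -c "
from go import *
s=shot('scene','scene16')
cv2.imwrite('pics/c19.png',cv2.resize(s['pixels'][160:220,270:330],(600,600),interpolation=cv2.INTER_CUBIC))
print(env.get_state()['finger_gap'],env.get_state()['contact_force'])"; python3 prof.py scene16
```

```text
time_s: 18.9
eef_pos: [0.6198, 0.0082, 0.0981]
tool_rot: [-1.572, 0.0, 1.815]
contact_force: [0.2, -0.8, 8.4]
finger_gap: 0.0459
0.04644933009606901 [-0.56672467 -1.40818203  8.15238529]
scene15 rear 65.3 front 81.4 len 16.2 peak 228 area/peak 19.4
time_s: 19.45
eef_pos: [0.6198, 0.0082, 0.0983]
tool_rot: [-1.572, 0.0, 1.815]
contact_force: [-0.6, -0.9, 10.7]
finger_gap: 0.0433
0.04345324759061592 [-1.10242992 -0.68098335 10.44395986]
scene16 rear 66.3 front 81.5 len 15.2 peak 225 area/peak 18.0
```

View pics/c19.png

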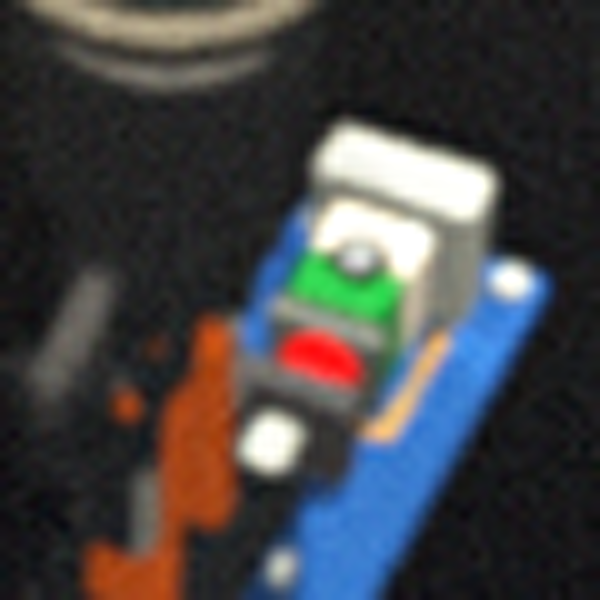

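```bash
python3 -m crank '[{"dp":[0,0,0],"rotation":[0,0,0]},{"dp":[0,0,0],"rotation":[0,0,0]},{"dp":[0,0,0],"rotation":[0,0,0]},{"dp":[0,0,0],"rotation":[0,0,0]},{"dp":[0,0,0],"rotation":[0,0,0]}]' 0.53 25; python3 -c "
from go import *
s=shot('scene','scene17')
print(env.get_state()['finger_gap'],env.get_state()['contact_force'])"; python3 prof.py scene17
 python3 -m crank '[{"dp":[0,0,0],"rotation":[0,0,0]},{"dp":[0,0,0],"rotation":[0,0,0]},{"dp":[0,0,0],"rotation":[0,0,0]},{"dp":[0,0,0],"rotation":[0,0,0]},{"dp":[0,0,0],"rotation":[0,0,0]}]' 0.53 30; python3 -c "
from go import *
s=shot('scene','scene18')
cv2.imwrite('pics/c20.png',cv2.resize(s['pixels'][160:220,270:330],(600,600),interpolation=cv2.INTER_CUBIC))
print(env.get_state()['finger_gap'],env.get_state()['contact_force'])"; python3 prof.py scene18
```

```text
time_s: 20.0
eef_pos: [0.6199, 0.0082, 0.0986]
tool_rot: [-1.573, 0.0, 1.815]
contact_force: [-1.5, -0.2, 13.4]
finger_gap: 0.0407
0.04055195751325477 [-2.01657035  0.39220317 13.2405465 ]
scene17 rear 68.2 front 81.7 len 13.6 peak 215 area/peak 15.3
time_s: 20.55
eef_pos: [0.6199, 0.0082, 0.0986]
tool_rot: [-1.573, 0.0, 1.815]
contact_force: [-3.3, -0.5, 13.9]
finger_gap: 0.0405
0.04046262256991567 [-2.24038829 -0.2568234  13.49748304]
scene18 rear 68.2 front 81.7 len 13.4 peak 216 area/peak 15.3
```

View pics/c20.png

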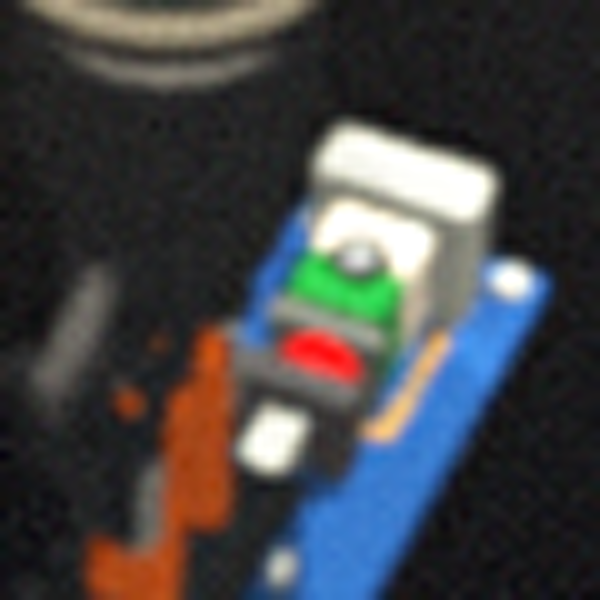

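```bash
python3 -m crank '[{"dp":[0,0,0],"rotation":[0,0,0]},{"dp":[0,0,0],"rotation":[0,0,0]},{"dp":[0,0,0],"rotation":[0,0,0]},{"dp":[0,0,0],"rotation":[0,0,0]},{"dp":[0,0,0],"rotation":[0,0,0]}]' 0.55 30; python3 -c "
from go import *
s=shot('scene','scene19')
print(env.get_state()['finger_gap'],env.get_state()['contact_force'])"; python3 prof.py scene19
 python3 -m crank '[{"dp":[0,0,0],"rotation":[0,0,0]},{"dp":[0,0,0],"rotation":[0,0,0]},{"dp":[0,0,0],"rotation":[0,0,0]},{"dp":[0,0,0],"rotation":[0,0,0]},{"dp":[0,0,0],"rotation":[0,0,0]}]' 0.57 30; python3 -c "
from go import *
s=shot('scene','scene20')
cv2.imwrite('pics/c21.png',cv2.resize(s['pixels'][160:220,270:330],(600,600),interpolation=cv2.INTER_CUBIC))
print(env.get_state()['finger_gap'],env.get_state()['contact_force'])"; python3 prof.py scene20
```

```text
time_s: 21.1
eef_pos: [0.6199, 0.0082, 0.0987]
tool_rot: [-1.573, 0.0, 1.815]
contact_force: [-2.0, -0.4, 15.5]
finger_gap: 0.0387
0.038658328453805 [-2.98380703 -0.72543361 15.26345485]
scene19 rear 68.6 front 81.8 len 13.2 peak 211 area/peak 14.6
time_s: 21.65
eef_pos: [0.6199, 0.0082, 0.0989]
tool_rot: [-1.573, 0.001, 1.815]
contact_force: [-3.2, -0.4, 16.7]
finger_gap: 0.0381
0.03787330144112969 [-3.56108773  0.84871878 17.37467184]
scene20 rear 68.6 front 81.8 len 13.1 peak 211 area/peak 14.6
```

View pics/c21.png

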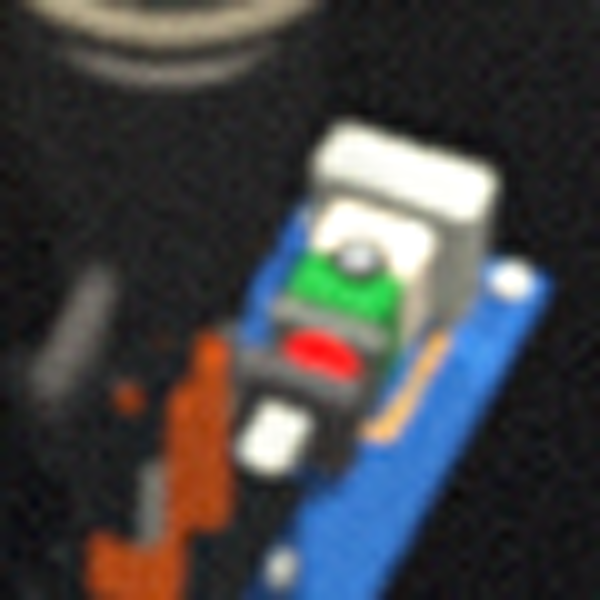

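Pad is now about 5 mm pressed and the levers are near full stroke. I'll release and do one more partial squeeze to reach about half.

```bash
python3 -m crank '[{"dp":[0,0,0],"rotation":[0,0,0]},{"dp":[0,0,0],"rotation":[0,0,0]},{"dp":[0,0,0],"rotation":[0,0,0]},{"dp":[0,0,0],"rotation":[0,0,0]},{"dp":[0,0,0],"rotation":[0,0,0]},{"dp":[0,0,0],"rotation":[0,0,0]}]' 0.15 30; python3 -c "
from go import *
shot('scene','scene21')
print(env.get_state()['finger_gap'],env.get_state()['contact_force'])"; python3 prof.py scene21
python3 -m crank '[{"dp":[0,0,0],"rotation":[0,0,0]},{"dp":[0,0,0],"rotation":[0,0,0]},{"dp":[0,0,0],"rotation":[0,0,0]},{"dp":[0,0,0],"rotation":[0,0,0]},{"dp":[0,0,0],"rotation":[0,0,0]},{"dp":[0,0,0],"rotation":[0,0,0]}]' 0.30; python3 -c "
from go import *
s=shot('scene','scene22')
cv2.imwrite('pics/c22.png',cv2.resize(s['pixels'][160:220,270:330],(600,600),interpolation=cv2.INTER_CUBIC))
print(env.get_state()['finger_gap'],env.get_state()['contact_force'])"; python3 prof.py scene22
```

```text
time_s: 22.3
eef_pos: [0.6193, 0.0083, 0.0974]
tool_rot: [-1.571, -0.0, 1.815]
contact_force: [-0.2, 0.7, 0.4]
finger_gap: 0.0726
0.07284800797924951 [-0.4447272   0.10848895 -0.14717847]
scene21 rear 67.1 front 81.6 len 14.5 peak 218 area/peak 17.6
time_s: 22.95
eef_pos: [0.6196, 0.0081, 0.0976]
tool_rot: [-1.571, 0.0, 1.815]
contact_force: [1.5, -0.8, 5.2]
finger_gap: 0.0599
0.05992152329416909 [ 0.92256018 -1.12948121  5.11017991]
scene22 rear 67.4 front 81.6 len 14.2 peak 220 area/peak 17.1
```

View pics/c22.png

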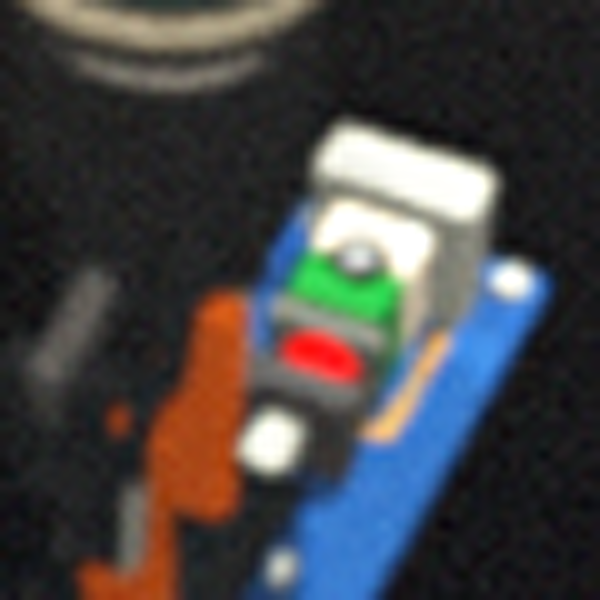

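```bash
python3 -m crank '[{"dp":[0,0,0],"rotation":[0,0,0]},{"dp":[0,0,0],"rotation":[0,0,0]},{"dp":[0,0,0],"rotation":[0,0,0]},{"dp":[0,0,0],"rotation":[0,0,0]}]' 0.38; python3 -c "
from go import *
shot('scene','scene23')
print(env.get_state()['finger_gap'],env.get_state()['contact_force'])"; python3 prof.py scene23
python3 -m crank '[{"dp":[0,0,0],"rotation":[0,0,0]},{"dp":[0,0,0],"rotation":[0,0,0]},{"dp":[0,0,0],"rotation":[0,0,0]},{"dp":[0,0,0],"rotation":[0,0,0]}]' 0.44; python3 -c "
from go import *
s=shot('scene','scene24')
cv2.imwrite('pics/c23.png',cv2.resize(s['pixels'][160:220,270:330],(600,600),interpolation=cv2.INTER_CUBIC))
print(env.get_state()['finger_gap'],env.get_state()['contact_force'])"; python3 prof.py scene24
```

```text
time_s: 23.4
eef_pos: [0.6195, 0.0081, 0.0975]
tool_rot: [-1.571, 0.0, 1.815]
contact_force: [1.8, -1.8, 4.5]
finger_gap: 0.0528
0.05289747223977104 [ 1.22345135 -1.2157246   5.60488277]
scene23 rear 67.4 front 81.6 len 14.2 peak 221 area/peak 17.0
time_s: 23.85
eef_pos: [0.6195, 0.0081, 0.0977]
tool_rot: [-1.571, 0.0, 1.815]
contact_force: [-0.8, -1.3, 7.7]
finger_gap: 0.0485
0.04806682988826132 [-0.35057881 -1.37925673  7.03591512]
scene24 rear 67.6 front 81.6 len 14.1 peak 219 area/peak 16.6
```

View pics/c23.png

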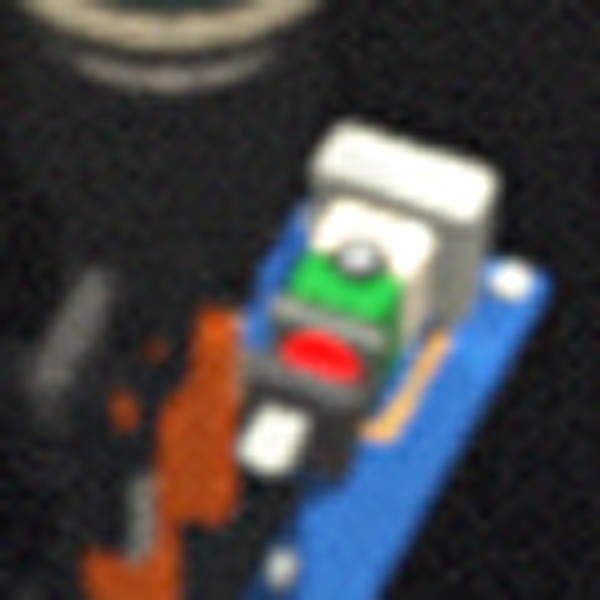

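```bash
python3 -m crank '[{"dp":[0,0,0],"rotation":[0,0,0]},{"dp":[0,0,0],"rotation":[0,0,0]},{"dp":[0,0,0],"rotation":[0,0,0]},{"dp":[0,0,0],"rotation":[0,0,0]}]' 0.50; python3 -c "
from go import *
shot('scene','scene25')
print(env.get_state()['finger_gap'],env.get_state()['contact_force'])"; python3 prof.py scene25
python3 -m crank '[{"dp":[0,0,0],"rotation":[0,0,0]},{"dp":[0,0,0],"rotation":[0,0,0]},{"dp":[0,0,0],"rotation":[0,0,0]},{"dp":[0,0,0],"rotation":[0,0,0]}]' 0.54; python3 -c "
from go import *
s=shot('scene','scene26')
cv2.imwrite('pics/c24.png',cv2.resize(s['pixels'][160:220,270:330],(600,600),interpolation=cv2.INTER_CUBIC))
print(env.get_state()['finger_gap'],env.get_state()['contact_force'])"; python3 prof.py scene26
```

```text
time_s: 24.3
eef_pos: [0.6196, 0.0082, 0.0981]
tool_rot: [-1.572, 0.0, 1.815]
contact_force: [0.0, -1.2, 11.6]
finger_gap: 0.043
0.042825596494524144 [-1.4849079  -0.82315632 11.74954874]
scene25 rear 70.5 front 82.1 len 11.6 peak 195 area/peak 12.4
time_s: 24.75
eef_pos: [0.6197, 0.0082, 0.0984]
tool_rot: [-1.572, 0.0, 1.815]
contact_force: [-2.5, -0.1, 16.3]
finger_gap: 0.0397
0.03941092585452132 [-2.31086373 -0.84351025 15.66987508]
scene26 rear 71.8 front 82.3 len 10.5 peak 173 area/peak 10.1
```

View pics/c24.png

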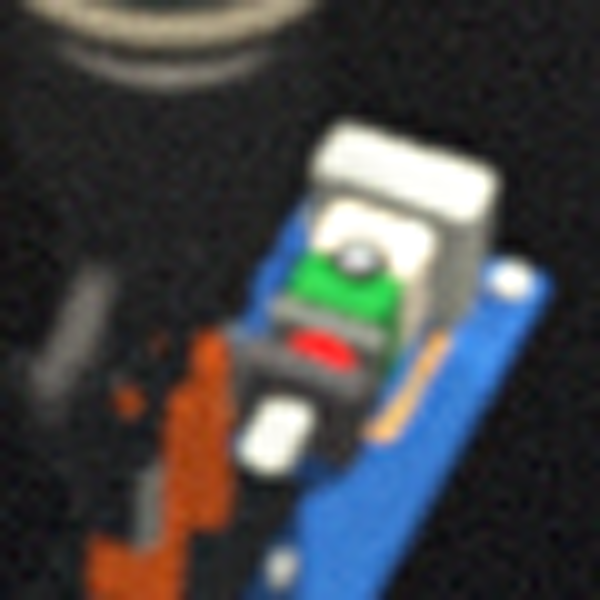

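Band now shows about half: area 10.1 against 20.8 free, and jaw rear at 71.8 mm, which means about 8 mm pressed. Holding to check that it doesn't drift.

```bash
python3 -m crank '[{"dp":[0,0,0],"rotation":[0,0,0]},{"dp":[0,0,0],"rotation":[0,0,0]},{"dp":[0,0,0],"rotation":[0,0,0]},{"dp":[0,0,0],"rotation":[0,0,0]},{"dp":[0,0,0],"rotation":[0,0,0]},{"dp":[0,0,0],"rotation":[0,0,0]},{"dp":[0,0,0],"rotation":[0,0,0]},{"dp":[0,0,0],"rotation":[0,0,0]},{"dp":[0,0,0],"rotation":[0,0,0]},{"dp":[0,0,0],"rotation":[0,0,0]},{"dp":[0,0,0],"rotation":[0,0,0]},{"dp":[0,0,0],"rotation":[0,0,0]}]'; python3 -c "
from go import *
s=shot('scene','scene27')
b=cv2.resize(s['pixels'],(800,600));b[400:,600:]=cv2.resize(s['pixels'][170:210,280:320],(200,200));cv2.imwrite('pics/c25.png',b)
print(env.get_state()['finger_gap'],env.get_state()['contact_force'])"; python3 prof.py scene27
```

```text
time_s: 26.0
eef_pos: [0.6197, 0.0082, 0.0984]
tool_rot: [-1.572, 0.0, 1.815]
contact_force: [-1.9, -1.1, 16.6]
finger_gap: 0.039
0.03963157537061328 [-1.66667593 -0.20113678 16.77396584]
scene27 rear 71.9 front 82.4 len 10.5 peak 172 area/peak 10.0
```

View pics/c25.png

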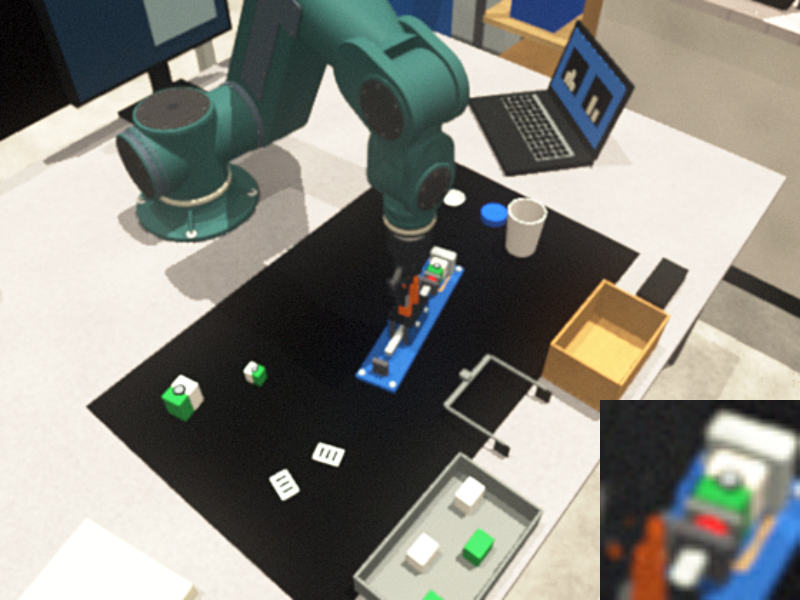

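The picture is stable. The pod is upright against the jaw at (437,268), the band is half hidden, and both levers are squeezed. The cup, disc, cards and glasses are where they started. Handing in.

```bash
python3 -c "
from bench import env
print(env.close_job())"
```

```text
the job is handed in; nothing more can be done
None
```

I stood the middle-sized pod in the yellow outline, lens up, against the fixed jaw and let it go. I then pumped the levers five times and handed the job in at about 26 s, still squeezing; no verdict is reported.

- **Band:** the visible red is about half its free area (10.0 against 20.8). From the jaw's position, the pad is pressed back about 8 of 16 mm. It did not change over a 1.2 s hold.
- **Levers and pod:** finger gap is 39 mm, so both levers were well squeezed, and the sideways force on the tool is near balanced. The pod was upright and touching the fixed jaw in the last picture.
- **Other items:** the cup, blue disc, cards and glasses look unmoved in the last picture. I could see only part of the spoon.
- **What disagreed:**
  - The jaw advanced less per squeeze than stated once the pad was loaded.
  - It slipped back about 1.5 mm on the last release, and the final squeeze made that up.
  - The clamp's origin was about 6 mm from the middle of its bed, and I corrected for that.
- **Not measured:** finger forces on each lever and the pad's force on the pod have no direct reading, so I inferred those.

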